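# Isolate a breaker box and hold its door at 60 degrees for fitting a stay

## Task

I am going to mark the holes for a stay on the smoked door of this breaker box. Make it safe first by throwing the main switch (the wide red lever at the left) fully to off, towards you, leaving the four small breakers on; then swing the door, which now hangs right back, forward and hold it 60 degrees open without letting it drop shut. Finish while still holding it there, steady, and leave the other things on the desk alone.

Things in the scene. Friction and masses are not known exactly. Their poses are not given: they have to be found in the camera images.
- breaker_box: Grey-white breaker box, 191 (x) x 230 (y) x 76 mm (z, over the shut door), lying on its back, fixed. Origin: centre of its underside. x points away from the robot side, to the door's hinge; y to the left, z up. The cover's surface is at z = 58 mm; levers stand out of it in a row along y: the wide main switch at y = +54 mm, small breakers at y = +27, +9, -9, -27 mm.
- main_tip (a point): Top of the main switch's red lever; moves with it. The lever is 18 mm wide along y, 6 mm thick, stands about 14 mm above the cover (top at box z = 71 mm) and turns about a line along y at box x = 0, z = 54 mm.
- breaker_box_main (a joint): Main switch (red lever), rad. 0.768 = fully on, as it starts, leaning 22 degrees towards the box's +x side (the door's hinge); 0 = fully off, leaning 22 degrees towards -x (the robot side). Its tip travels about 13 mm. It stays where it is left; a push of 5 N moves it at about 1 rad/s.
- door_edge (a point): Middle of the outer face of the door's free edge; moves with the door. A small lip, 32 mm long and 4 mm deep, sticks out there. At angle q the free edge stands at x = -75 cos q, z = 75 sin q from the hinge (mm, box axes).
- door_hinge (a point): Middle of the door's hinge line, at box x = +42 mm, z = 63 mm; the line runs along y.
- breaker_box_door (a joint): Smoked door, rad. 0 = shut over the levers; 1.047 = 60 degrees open; 1.571 = upright; 2.234 = right back on its stop, as it starts. A shallow tray 160 mm long (y -80 to +80), free edge 75 mm from the hinge, 17 mm thick (2 mm panel, 15 mm rim turned to the box; shut, it fills box z = 59 to 76 mm). About 0.1 kg on a free hinge: it falls shut from below 1.25, falls back from above 1.48.
- breaker_box_breaker1 (a joint): Small breaker at box y = +27 mm, dark blue lever, 8 mm wide; 0.768 = on (as it starts), 0 = off. To be left on.
- breaker_box_breaker2 (a joint): Small breaker at box y = +9 mm, dark blue lever, 8 mm wide; 0.768 = on (as it starts), 0 = off. To be left on.
- breaker_box_breaker3 (a joint): Small breaker at box y = -9 mm, dark blue lever, 8 mm wide; 0.768 = on (as it starts), 0 = off. To be left on.
- breaker_box_breaker4 (a joint): Small breaker at box y = -27 mm, dark blue lever, 8 mm wide; 0.768 = on (as it starts), 0 = off. To be left on.
- screwdriver_small: Screwdriver with yellow-brown handle, 20 x 150 x 20 mm, lying loose; origin under its middle. Leave alone.
- coupling_b: White PVC conduit sleeve, 24 x 50 x 24 mm, loose. Leave alone.
- saddle_1: White PVC strap saddle, 14 x 62 x 22 mm, loose. Leave alone.
- conduit_box_b: Round white PVC conduit box with spouts, 84 x 103 x 29 mm, loose. Leave alone.
- screw_box_b: Brown cardboard box of screws, 56 x 85 x 42 mm, loose. Leave alone.
- marker_black: Marker pen, white barrel and black cap, 17 x 132 x 18 mm, loose. Leave alone.

How it is judged:
On the way, in this order (a step that is already met when the one before it is completed fails the run):
1. the main switch is thrown to off while the door is still out of the way (value of joint breaker_box_main below 0.15 rad and value of joint breaker_box_door above 1.3 rad), for 0.2 s.
2. the door is held by the fingers at 60 degrees (value of joint breaker_box_door between 0.942 and 1.152 rad and contact force between the fingers and breaker_box_door above 0.03 N), for 0.2 s.
At the end, for the whole second after the job is handed in: The door stands 54 to 66 degrees open (0.942 to 1.152 rad), steady, carried by the fingers (the program ends while holding it); the main switch is fully off (under 0.15 rad) and the four small breakers are still on (over 0.5 rad) (all of step 2 and velocity of joint breaker_box_door between -0.08 and 0.08 rad/s and value of joint breaker_box_main below 0.15 rad and value of joint each of breaker_box_breaker1, breaker_box_breaker2, breaker_box_breaker3, breaker_box_breaker4 above 0.5 rad); the arm keeps its last pose, push and grip.
It fails at once if the door drops shut (under 20 degrees) (value of joint breaker_box_door below 0.35 rad).
It fails at once if a small breaker is thrown off (value of joint any of breaker_box_breaker1, breaker_box_breaker2, breaker_box_breaker3, breaker_box_breaker4 below 0.3 rad).
It fails at once if one of the loose things round the box is moved by more than 25 mm (distance of any of screwdriver_small, coupling_b, saddle_1, conduit_box_b, screw_box_b, marker_black from where it was at the start of the episode above 0.025 m).
It also fails if it takes over 45 s, if anything falls off the work surface, if the arm or the gripper's body presses on something with over 40 N, if the wrist force passes 120 N, or if a joint passes its speed limit or range.

## Robot

A 6-joint arm with a two-finger parallel gripper is mounted at the origin on a cart in front of the work surface, level with it; the furniture and walls round the work are solid. World frame = base frame: x ahead of the robot, y to its left, z up, the work surface at z = 0. Lengths are in m, angles in rad, forces in N, time in s.
With the tool pointing down it reaches from about 0.275 to 0.825 m from the base axis. Payload 4.9 kg.
Tool frame: the origin (TCP) lies midway between the tips of the shut fingers; the grasp point (between the pads) lies 19 mm behind it (arm.pinch_z is the distance from the TCP to the grasp point, in m); z points along the fingers, y is the line along which they close (so a half turn about z gives the same grasp; the last joint's range is limited). The gripper opens to 85 mm and grips with 20 to 120 N. Pads are 22 mm wide; open, the fingers measure 114 mm over their backs; the gripper's body (76 mm by 85 mm) begins 54 mm behind the grasp point. The pads swing forward as they close: fully open they stand 13 mm farther back than shut.
Start: joints at [1.028, 0.326, -0.193, 1.052, 0, 1.437], TCP at [0.219, 0.505, 0.231] pointing down, gripper open.
Joint ranges: [-2.65, 2.65], [-0.97, 1.79], [-1.3, 1.35], [-1.93, 2.1], [-1.47, 1.37], [-3.14, 3.14]. Speed limits (rad/s): [2.57, 2.57, 3.14, 3.14, 3.14, 3.14].

## Interface

Orientations are given as [roll, pitch, yaw] about the fixed x, y, z axes, in that order (R = Rz(yaw) Ry(pitch) Rx(roll)).
In Python, from cell import arm gives the robot as it stands.
- The arm moves only by the tool carry_out, never from a script. Its argument "steps" is a list of rows, each an object with "fingers": the opening in per cent of the stroke, from 0 (shut) to 100 (fully open); "slide": the shift along the tool's x, y, z in cm, a list of three; "delta_rot": the turn, a rotation vector about the tool's x, y, z in rad, a list of three. A call has 1 to 20 rows; each row is the pose to reach, as a shift and turn from the pose commanded when the call began, along the tool's axes at that moment; what a row does not reach only later rows make up. A row lasts 1/8 s, in which the tool goes at most 62.5 mm and 10.7 degrees, less where a joint would pass 70% of its speed; a pose out of reach is approached as far as the arm can. A call with a gripper value outside its range is refused whole. The fingers move at their own pace and stop on an object; "newtons" is the grip in N (left out, the last holds). Time passes only in rows, so rows that repeat a pose let the fingers close. It gives the time, the measured TCP pose, the force, the opening and the grip force at its end, in the units of the state.
- arm.state(): the state, without advancing time (a new reading comes with each control period).
- arm.get_image(name): name is "scene" or "top" or "wrist"; returns the picture (420x560x3 uint8, blue, green, red); there is no depth.
- arm.camera_model(name): a dict with "fx", "fy", "cx", "cy" (pixels), "xyz" and "orientation" of the camera in the world. Camera axes: x right, y down, z forward; pixel columns grow to the right and rows downward; lengths in m; the calibration is good to about 2 mm. A picture is of the moment at which its call begins: read the wrist's pose just before it. camera_model takes no time and is no camera call; for the wrist camera it gives the pose at the moment of the call.
- arm.hand_in(): hands the job in; it is judged then, once.
The state is a dict: "t": time; "qpos": joint angles; "joint_vel": joint speeds; "effort": joint torques, N m; "tool_pos": TCP position; "orientation": TCP orientation; "force": force on the tool from outside, world axes, zero at the start; "moment": the same for the moment, N m; "gripper_width": finger opening in m; "grip_force": force on a finger pad.
Only numpy, scipy, OpenCV 4.12 (cv2) and the standard library are available. Lean on these libraries where they do the work, as an engineer would, in place of code of your own. Each camera call takes 0.05 s, during which the arm holds its last target. There are 200 camera calls.

## Working session

There is one attempt and no reset: what is moved stays moved. The work goes in short steps, Python scripts to look and compute and a tool call to move; the robot and the scene stay as the last step left them, time stands still between calls to the robot, and variables do not carry over. Pictures are saved under pics/ and viewed, at most 10 in all, crops included, and the job is handed in when it is done.

Besides the shell and the picture viewer there is one more tool, called after ">>>" as name(argument=value, ...), one argument or row to a line, values as JSON. carry_out: Moves the arm, as the interface text tells. Its arguments: {"type":"object","properties":{"steps":{"type":"array","items":{"type":"object","properties":{"fingers":{"type":"number"},"slide":{"type":"array","items":{"type":"number"}},"delta_rot":{"type":"array","items":{"type":"number"}}}}},"newtons":{"type":"number"}},"required":["steps"]}

```bash
mkdir -p pics; ls; python3 - <<'E'
from cell import arm
import cv2
for n in ("top","scene"):
    im=arm.get_image(n); cv2.imwrite(f"pics/{n}0.png",im); print(n,arm.camera_model(n))
s=arm.state(); print(s)
E
```

```text
pics
top {'fx': 470.36859628083977, 'fy': 470.36859628083977, 'cx': 276.42273492045933, 'cy': 205.73649784188729, 'xyz': array([ 0.44312522, -0.10263052,  1.34866954]), 'orientation': array([-3.09134675, -0.02670436, -1.59933776])}
scene {'fx': 411.8903910120501, 'fy': 411.8903910120501, 'cx': 282.25037480799415, 'cy': 209.88891701636507, 'xyz': array([-0.08486829, -0.67487397,  0.52627024]), 'orientation': array([-2.06049371,  0.00676228, -0.82056548])}
{'t': 0.1, 'qpos': array([ 1.02781815e+00,  3.26873729e-01, -1.93451997e-01,  1.05203815e+00,
        3.87865337e-05,  1.43656915e+00]), 'joint_vel': array([-6.76678013e-04, -2.79850755e-04,  2.87278467e-03,  2.55050648e-05,
       -6.31686228e-04,  1.79006555e-04]), 'effort': array([ 2.50433848e-03, -4.44238079e+01,  2.63039500e+01,  7.77865673e-03,
        3.45935564e-05, -1.77287296e-05]), 'tool_pos': array([0.21832727, 0.50424585, 0.2305901 ]), 'orientation': array([-3.14004440e+00, -2.48213365e-04,  2.73284143e+00]), 'force': array([-0.20228741, -0.6623781 , -0.25890439]), 'moment': array([-0.00762448,  0.0246851 , -0.0097418 ]), 'grip_force': 0.0, 'gripper_width': 0.08560984910330219}
```

View pics/top0.png

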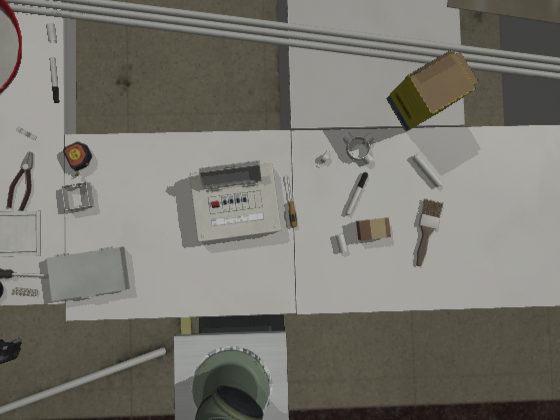

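View pics/scene0.png

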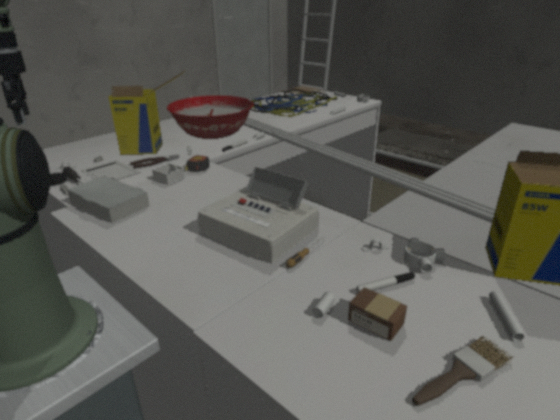

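The top view shows the box around (235,203), with the red lever near (215,203), the open door at about (230,175) and the screwdriver at (291,210). The scene view shows the box around (258,220). I'll enlarge both for corner picking.

```bash
cat > h.py <<'E'
import numpy as np, cv2
from scipy.spatial.transform import Rotation as R
from cell import arm
def ray(n,u,v,cm=None):
    c=cm or arm.camera_model(n)
    d=R.from_euler('xyz',c['orientation']).apply([(u-c['cx'])/c['fx'],(v-c['cy'])/c['fy'],1]); return np.array(c['xyz']),d
def onz(n,u,v,z,cm=None):
    o,d=ray(n,u,v,cm); return o+d*(z-o[2])/d[2]
def proj(n,p,cm=None):
    c=cm or arm.camera_model(n)
    q=R.from_euler('xyz',c['orientation']).inv().apply(np.array(p)-c['xyz']); return np.array([c['cx']+c['fx']*q[0]/q[2],c['cy']+c['fy']*q[1]/q[2]])
E
python3 - <<'E'
from h import *
t=cv2.imread('pics/top0.png'); s=cv2.imread('pics/scene0.png')
a=cv2.resize(t[150:250,180:305],None,fx=6,fy=6,interpolation=cv2.INTER_CUBIC)
cv2.imwrite('pics/tc.png',a)
for n,im,(x0,y0,x1,y1) in (("top",t,(180,150,305,250)),("scene",s,(190,160,330,265))):
    c=im[y0:y1,x0:x1].astype(int); m=((c[...,2]-c[...,1]>40)&(c[...,2]-c[...,0]>40)).astype(np.uint8)
    k,l,st,ce=cv2.connectedComponentsWithStats(m)
    for i in range(1,k): print(n,st[i,4],ce[i]+[x0,y0], onz(n,*(ce[i]+[x0,y0]),.07))
E
```

```text
top 26 [214.57692308 203.15384615] [0.51803121 0.02904399 0.07      ]
scene 12 [242.16666667 200.08333333] [0.51035933 0.01939656 0.07      ]
```

View pics/tc.png

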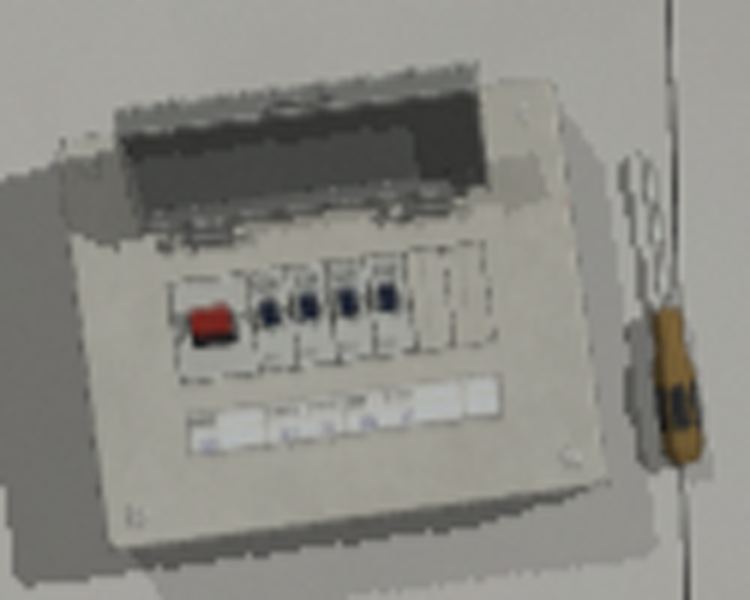

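The crop shows the cover corners at about (62,140), (555,82), (605,483) and (112,548), with the red lever at (212,325) and the blue levers to its right.

```bash
python3 - <<'E'
from h import *
px=np.array([(62,140),(555,82),(605,483),(112,548)])
P=np.array([onz('top',180+(u-2.5)/6,150+(v-2.5)/6,.058) for u,v in px]); print(P.round(4))
TL,TR,BR,BL=P
print([round(np.linalg.norm(a-b),4) for a,b in((TL,TR),(TR,BR),(BR,BL),(BL,TL))])
y=(TL-TR)+(BL-BR); x=(TL-BL)+(TR-BR)
print(P.mean(0),np.degrees(np.arctan2(x[1],x[0])),np.degrees(np.arctan2(-y[0],y[1])))
yaw=(np.arctan2(x[1],x[0])+np.arctan2(-y[0],y[1]))/2
B=P.mean(0)*[1,1,0]; Rz=R.from_euler('z',yaw)
f=lambda p:B+Rz.apply(p)
for l,p in(('main tip',(.006,.054,.070)),('b1',(.006,.027,.068)),('hinge',(.042,0,.063)),('edge',(.042-.075*np.cos(2.234),0,.063+.075*np.sin(2.234)))):
    print(l,f(p),proj('top',f(p)),proj('scene',f(p)))
E
```

```text
[[ 0.6037  0.0959  0.058 ]
 [ 0.6247 -0.1303  0.058 ]
 [ 0.4399 -0.148   0.058 ]
 [ 0.4169  0.0769  0.058 ]]
[np.float64(0.2272), np.float64(0.1857), np.float64(0.2261), np.float64(0.1878)]
[ 0.52129681 -0.026378    0.058     ] 5.636111504236189 5.591678756778456
main tip [0.52198552 0.02794995 0.07      ] [214.94904866 201.68901325] [243.32702678 197.50199761]
b1 [0.52462678 0.00107945 0.068     ] [224.90909127 200.49755149] [251.51086155 201.12503202]
hinge [ 0.56309537 -0.02226938  0.063     ] [233.28663134 186.35469919] [269.24853281 200.59740071]
edge [ 0.60904725 -0.01775251  0.1221018 ] [229.66988576 166.83330339] [280.3154486  172.90577324]
```

```bash
cat >> h.py <<'E'
B=np.array([0.5213,-0.0264,0]); YAW=np.radians(5.6)
def W(p): return B+R.from_euler('z',YAW).apply(p)
def toolR(tilt=0): # tilt>0: gripper body leans to box +x; tool y = box x at tilt 0
    return R.from_euler('z',YAW)*R.from_euler('y',tilt)*R.from_matrix(np.array([[0,1,0],[1,0,0],[0,0,-1.]]).T)
def go(p,tilt=0,world=False,s=None):
    s=s or arm.state(); R0=R.from_euler('xyz',s['orientation'])
    t=np.array(p) if world else W(p)
    print('slide cm',(R0.inv().apply(t-s['tool_pos'])*100).round(2),'rot',(R0.inv()*toolR(tilt)).as_rotvec().round(3))
E
python3 - <<'E'
from h import *
go((-.03,.03,.24))
E
```

```text
slide cm [-44.81 -35.48  -0.9 ] rot [-2.000e-03  1.000e-03  1.064e+00]
```

>>> carry_out(
  steps=[
    {"fingers":55,"slide":[-4.5,-3.5,-0.5],"delta_rot":[0,0,0.11]},
    {"fingers":55,"slide":[-9,-7.1,-0.9],"delta_rot":[0,0,0.22]},
    {"fingers":55,"slide":[-13.5,-10.6,-0.9],"delta_rot":[0,0,0.33]},
    {"fingers":55,"slide":[-18,-14.2,-0.9],"delta_rot":[0,0,0.44]},
    {"fingers":55,"slide":[-22.5,-17.7,-0.9],"delta_rot":[0,0,0.55]},
    {"fingers":55,"slide":[-27,-21.3,-0.9],"delta_rot":[0,0,0.66]},
    {"fingers":55,"slide":[-31.5,-24.8,-0.9],"delta_rot":[0,0,0.77]},
    {"fingers":55,"slide":[-36,-28.4,-0.9],"delta_rot":[0,0,0.88]},
    {"fingers":55,"slide":[-40.5,-32,-0.9],"delta_rot":[0,0,0.98]},
    {"fingers":55,"slide":[-44.8,-35.5,-0.9],"delta_rot":[0,0,1.064]},
    {"fingers":55,"slide":[-44.8,-35.5,-0.9],"delta_rot":[0,0,1.064]},
    {"fingers":55,"slide":[-44.8,-35.5,-0.9],"delta_rot":[0,0,1.064]},
    {"fingers":55,"slide":[-44.8,-35.5,-0.9],"delta_rot":[0,0,1.064]},
  ],
)

```text
t: 1.72
tool_pos: [0.4878, 0.002, 0.2402]
orientation: [-3.141, -0.0, 1.671]
force: [0.5, 0.4, 0.7]
gripper_width: 0.0469
grip_force: 0.0
```

```bash
python3 - <<'E'
from h import *
c=arm.camera_model('wrist'); im=arm.get_image('wrist'); cv2.imwrite('pics/w1.png',im); import json
json.dump({k:(v.tolist() if hasattr(v,'tolist') else v) for k,v in c.items()},open('pics/w1.json','w'))
print(c); s=arm.state(); print(s['t'],s['tool_pos'],s['orientation'],s['qpos'],s['gripper_width'],s['force'])
for p in((.006,.054,.07),(.006,.027,.068),(-.095,.115,.058),(.042,0,.063)): print(proj('wrist',W(p),c))
E
```

```text
{'fx': 300.9101318738231, 'fy': 300.9101318738231, 'cx': 280.6299915934317, 'cy': 210.68363318646982, 'xyz': array([0.48155515, 0.07754026, 0.38241364]), 'orientation': array([2.84187122e+00, 2.24117099e-04, 1.00242782e-01])}
1.775 [0.48794856 0.00209508 0.24027548] [-3.14120151e+00 -2.39567806e-04  1.67105406e+00] [-1.47204312e-01  2.05512055e-01 -3.32532014e-01  1.03319016e+00
  1.36462427e-04  1.32333421e+00] 0.046939354422473614 [-0.47745391 -0.70478504 -0.2254771 ]
[314.47837796 171.22364905]
[313.38399015 195.82675506]
[216.56927337 109.66533131]
[344.23754703 218.1908865 ]
```

View pics/w1.png

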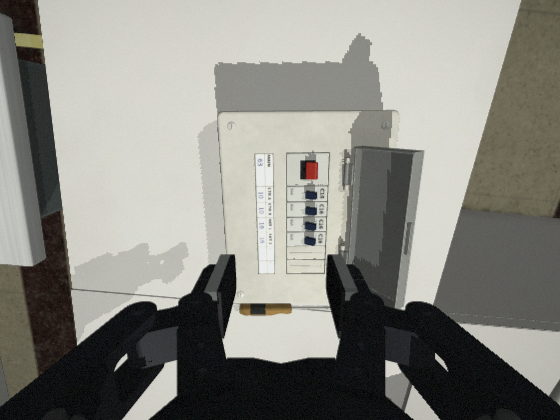

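The wrist view shows the box's +y edge from (218,111) to (399,111). The red lever is at (310,170), the blue levers are at about (311,196) to (310,241), and the door is open at (380,200). Prediction agrees to about 4 px, so I'll refine.

```bash
python3 - <<'E'
from h import *
import json
c=json.load(open('pics/w1.json')); im=cv2.imread('pics/w1.png').astype(int)
b,g,r=im[...,0],im[...,1],im[...,2]
roi=np.zeros(b.shape,bool); roi[150:255,285:330]=1
for nm,m,z in(('red',(r-g>60),.068),('blue',(b-r>15),.066)):
    k,l,st,ce=cv2.connectedComponentsWithStats((m&roi).astype(np.uint8))
    for i in range(1,k):
        if st[i,4]>15:
            print(nm,st[i],ce[i].round(1),(R.from_euler('z',-YAW).apply(onz('wrist',*ce[i],z,c)-B)*1e3).round(1))
for u,v in((218,111),(399,111),(227.5,300)):
    print((R.from_euler('z',-YAW).apply(onz('wrist',u,v,.058,c)-B)*1e3).round(1))
# door free edge corners
for y in(.08,-.08):
  for q in (2.234,): print('edge pred',proj('wrist',W((.042-.075*np.cos(q),y,.063+.075*np.sin(q))),c))
# brightness row profile for +y edge and -x edge
print(im[100:122,270].sum(1)); print(im[150,208:228].sum(1)); 
E
```

```text
red [306 162  12  17 197] [311.4 170.2] [ 3.  54.7 68. ]
blue [306 192  11   7  72] [310.7 195.1] [ 3.3 27.3 66. ]
blue [306 208  11   7  70] [310.8 211.1] [ 4.   9.1 66. ]
blue [306 223  10   8  64] [310.5 226.4] [ 4.2 -8.8 66. ]
blue [305 238  11   8  66] [309.8 241.2] [  4.  -26.6  66. ]
[-93.6 113.7  58. ]
[ 91.7 114.2  58. ]
[ -95.  -109.2   58. ]
edge pred [418.38182354 151.55907499]
edge pred [396.58449358 312.01933404]
[424 413 415 413 409 423 416 419 424 415 391 367 527 582 600 605 611 608
 617 614 617 615]
[567 559 554 566 556 565 551 558 565 558 564 477 562 591 616 618 615 620
 611 619]
```

```bash
python3 - <<'E'
from h import *
go((-.0085,.055,.062)); go((-.027,.055,.062))
E
```

```text
slide cm [ 2.33  2.2  17.83] rot [-0.    -0.     0.003]
slide cm [ 2.33  0.35 17.83] rot [-0.    -0.     0.003]
```

>>> carry_out(
  steps=[
    {"fingers":55,"slide":[2.3,2.2,2]},
    {"fingers":55,"slide":[2.3,2.2,6]},
    {"fingers":55,"slide":[2.3,2.2,10]},
    {"fingers":55,"slide":[2.3,2.2,13]},
    {"fingers":55,"slide":[2.3,2.2,15]},
    {"fingers":55,"slide":[2.3,2.2,16.5]},
    {"fingers":55,"slide":[2.3,2.2,17.2]},
    {"fingers":55,"slide":[2.3,2.2,17.8]},
    {"fingers":55,"slide":[2.3,2.2,17.8]},
    {"fingers":55,"slide":[2.3,2.2,17.8]},
  ],
)

```text
validation failed for argument at $.st...
```

```bash
python3 - <<'E'
from h import *
im=arm.get_image('wrist'); cv2.imwrite('pics/w2.png',im)
s=arm.state(); print(s['t'],(R.from_euler('z',-YAW).apply(s['tool_pos']-B)*1e3).round(1),s['gripper_width'],s['force'])
E
```

```text
1.825 [-30.3  31.5 240.4] 0.047052291657196745 [-0.64912366 -0.83161573 -0.29864464]
```

View pics/w2.png

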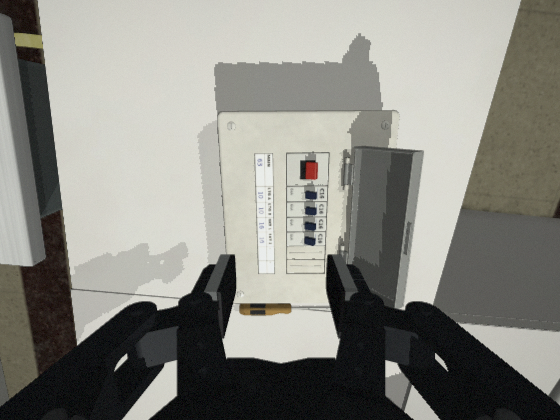

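The picture is unchanged because the call was refused: every row needs delta_rot.

>>> carry_out(
  steps=[
    {"fingers":55,"slide":[2.3,2.2,2],"delta_rot":[0,0,0]},
    {"fingers":55,"slide":[2.3,2.2,6],"delta_rot":[0,0,0]},
    {"fingers":55,"slide":[2.3,2.2,10],"delta_rot":[0,0,0]},
    {"fingers":55,"slide":[2.3,2.2,13],"delta_rot":[0,0,0]},
    {"fingers":55,"slide":[2.3,2.2,15],"delta_rot":[0,0,0]},
    {"fingers":55,"slide":[2.3,2.2,16.5],"delta_rot":[0,0,0]},
    {"fingers":55,"slide":[2.3,2.2,17.2],"delta_rot":[0,0,0]},
    {"fingers":55,"slide":[2.3,2.2,17.8],"delta_rot":[0,0,0]},
    {"fingers":55,"slide":[2.3,2.2,17.8],"delta_rot":[0,0,0]},
    {"fingers":55,"slide":[2.3,2.2,17.8],"delta_rot":[0,0,0]},
  ],
)

```text
t: 3.08
tool_pos: [0.5087, 0.0258, 0.0628]
orientation: [3.141, 0.0, 1.669]
force: [0.2, -0.3, 0.2]
gripper_width: 0.0471
grip_force: 0.0
```

```bash
python3 - <<'E'
from h import *
im=arm.get_image('wrist'); cv2.imwrite('pics/w3.png',im)
s=arm.state(); print(s['t'],(R.from_euler('z',-YAW).apply(s['tool_pos']-B)*1e3).round(1),s['gripper_width'],s['force'])
E
```

```text
3.125 [-7.4 53.2 62.8] 0.046884919934001984 [ 1.30909369 -0.38919845  0.30862253]
```

View pics/w3.png

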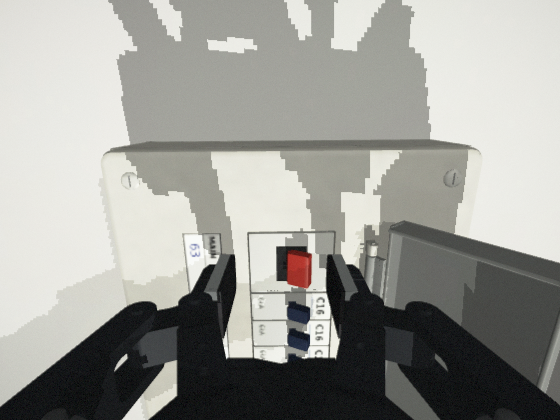

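Red lever at (300,268), between the fingers at (225,280) and (343,280). Pushing towards the robot.

>>> carry_out(
  steps=[
    {"fingers":55,"slide":[0,-0.4,0],"delta_rot":[0,0,0]},
    {"fingers":55,"slide":[0,-0.6,0],"delta_rot":[0,0,0]},
    {"fingers":55,"slide":[0,-0.75,0],"delta_rot":[0,0,0]},
    {"fingers":55,"slide":[0,-0.9,0],"delta_rot":[0,0,0]},
    {"fingers":55,"slide":[0,-1.05,0],"delta_rot":[0,0,0]},
    {"fingers":55,"slide":[0,-1.2,0],"delta_rot":[0,0,0]},
    {"fingers":55,"slide":[0,-1.35,0],"delta_rot":[0,0,0]},
    {"fingers":55,"slide":[0,-1.5,0],"delta_rot":[0,0,0]},
    {"fingers":55,"slide":[0,-1.6,0],"delta_rot":[0,0,0]},
    {"fingers":55,"slide":[0,-1.7,0],"delta_rot":[0,0,0]},
    {"fingers":55,"slide":[0,-1.8,0],"delta_rot":[0,0,0]},
    {"fingers":55,"slide":[0,-1.8,0],"delta_rot":[0,0,0]},
  ],
)

```text
t: 4.62
tool_pos: [0.4952, 0.0245, 0.065]
orientation: [3.132, -0.0, 1.669]
force: [4.6, 3.3, 13.7]
gripper_width: 0.047
grip_force: 6.8
```

```bash
python3 - <<'E'
from h import *
im=arm.get_image('wrist'); cv2.imwrite('pics/w4.png',im)
s=arm.state(); print(s['t'],(R.from_euler('z',-YAW).apply(s['tool_pos']-B)*1e3).round(1),s['gripper_width'],s['force'])
E
```

```text
4.675 [-21.   53.2  65. ] 0.046960633490369406 [ 4.70941628  2.24325041 12.75722618]
```

View pics/w4.png

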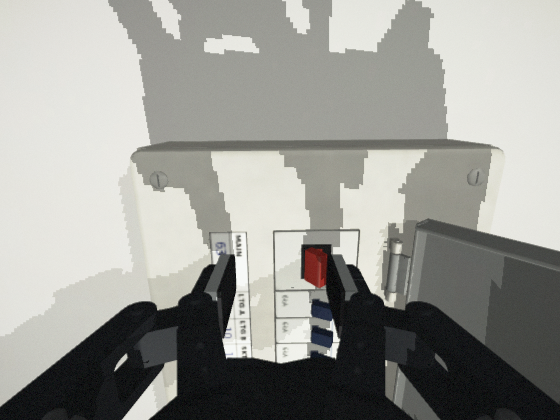

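The red lever at (315,265) has only partly turned. The fingertip is riding on its top: force up is 13 N and the TCP is 2 mm high. I'll back off, go lower and push again.

>>> carry_out(
  steps=[
    {"fingers":55,"slide":[0,0.5,-0.2],"delta_rot":[0,0,0]},
    {"fingers":55,"slide":[0,1.4,-0.2],"delta_rot":[0,0,0]},
    {"fingers":55,"slide":[0,2.0,-0.2],"delta_rot":[0,0,0]},
    {"fingers":55,"slide":[0,2.0,0],"delta_rot":[0,0,0]},
    {"fingers":55,"slide":[0,2.0,0.3],"delta_rot":[0,0,0]},
    {"fingers":55,"slide":[0,2.0,0.5],"delta_rot":[0,0,0]},
    {"fingers":55,"slide":[0,2.0,0.5],"delta_rot":[0,0,0]},
  ],
)

```text
t: 5.55
tool_pos: [0.5098, 0.0261, 0.057]
orientation: [-3.141, -0.0, 1.669]
force: [-0.2, -0.7, -0.6]
gripper_width: 0.0473
grip_force: 0.0
```

>>> carry_out(
  steps=[
    {"fingers":55,"slide":[0,-0.4,0],"delta_rot":[0,0,0]},
    {"fingers":55,"slide":[0,-0.6,0],"delta_rot":[0,0,0]},
    {"fingers":55,"slide":[0,-0.75,0],"delta_rot":[0,0,0]},
    {"fingers":55,"slide":[0,-0.9,0],"delta_rot":[0,0,0]},
    {"fingers":55,"slide":[0,-1.05,0],"delta_rot":[0,0,0]},
    {"fingers":55,"slide":[0,-1.2,0],"delta_rot":[0,0,0]},
    {"fingers":55,"slide":[0,-1.35,0],"delta_rot":[0,0,0]},
    {"fingers":55,"slide":[0,-1.5,0],"delta_rot":[0,0,0]},
    {"fingers":55,"slide":[0,-1.65,0],"delta_rot":[0,0,0]},
    {"fingers":55,"slide":[0,-1.75,0],"delta_rot":[0,0,0]},
    {"fingers":55,"slide":[0,-1.85,0],"delta_rot":[0,0,0]},
    {"fingers":55,"slide":[0,-1.85,0],"delta_rot":[0,0,0]},
  ],
)

```text
t: 7.05
tool_pos: [0.492, 0.0242, 0.0575]
orientation: [3.141, 0.0, 1.669]
force: [3.0, -0.4, 1.6]
gripper_width: 0.0468
grip_force: 1.1
```

```bash
python3 - <<'E'
from h import *
im=arm.get_image('wrist'); cv2.imwrite('pics/w5.png',im)
s=arm.state(); print(s['t'],(R.from_euler('z',-YAW).apply(s['tool_pos']-B)*1e3).round(1),s['gripper_width'],s['force'])
E
```

```text
7.1 [-24.5  53.2  57.4] 0.04705558271708787 [ 1.63313183 -0.22742828  1.02871124]
```

View pics/w5.png

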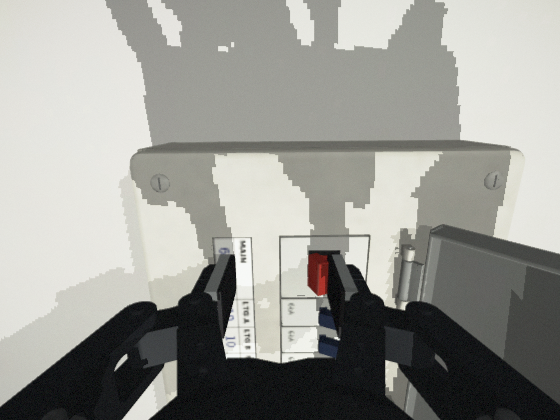

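The red lever at (318,273) is being carried along and the force is still small. I'll push until the stop is felt.

>>> carry_out(
  steps=[
    {"fingers":55,"slide":[0,-0.1,0],"delta_rot":[0,0,0]},
    {"fingers":55,"slide":[0,-0.2,0],"delta_rot":[0,0,0]},
    {"fingers":55,"slide":[0,-0.3,0],"delta_rot":[0,0,0]},
    {"fingers":55,"slide":[0,-0.3,0],"delta_rot":[0,0,0]},
  ],
)

```text
t: 7.6
tool_pos: [0.4914, 0.0241, 0.0575]
orientation: [3.137, -0.0, 1.669]
force: [7.8, 2.1, -5.3]
gripper_width: 0.0472
grip_force: 4.5
```

The arm has stalled against the stop with about 8 N, and the finger face is at the expected x. I'll retreat upward.

>>> carry_out(
  steps=[
    {"fingers":55,"slide":[0,0.7,0],"delta_rot":[0,0,0]},
    {"fingers":55,"slide":[0,0.7,-1],"delta_rot":[0,0,0]},
    {"fingers":55,"slide":[0,0.7,-4],"delta_rot":[0,0,0]},
    {"fingers":55,"slide":[0,0.7,-9],"delta_rot":[0,0,0]},
    {"fingers":55,"slide":[0,0.7,-15],"delta_rot":[0,0,0]},
    {"fingers":55,"slide":[0,0.7,-17],"delta_rot":[0,0,0]},
    {"fingers":55,"slide":[0,0.7,-17],"delta_rot":[0,0,0]},
    {"fingers":55,"slide":[0,0.7,-17],"delta_rot":[0,0,0]},
  ],
)

```text
t: 8.6
tool_pos: [0.4945, 0.0247, 0.2261]
orientation: [-3.139, -0.0, 1.669]
force: [-0.4, -0.9, -0.1]
gripper_width: 0.0468
grip_force: 0.0
```

```bash
cat >> h.py <<'E'
def door(q,rad,n=.0045,y=0):
    return (.042-rad*np.cos(q)+n*np.sin(q),y,.063+rad*np.sin(q)+n*np.cos(q))
E
python3 - <<'E'
from h import *
s=arm.state(); im=arm.get_image('wrist'); c=im[...].astype(int)
m=((c[...,2]-c[...,1]>60)&(c[...,2]-c[...,0]>60)).astype(np.uint8); m[:, :250]=0;m[:,400:]=0
k,l,st,ce=cv2.connectedComponentsWithStats(m)
for i in range(1,k):
    if st[i,4]>15: print(st[i],(R.from_euler('z',-YAW).apply(onz('wrist',*ce[i],.068)-B)*1e3).round(1))
for q,r in((2.234,.112),(2.234,.052)): go(door(q,r),q-np.pi/2,s=s)
E
```

```text
[294 186   9  18 112] [-2.3 54.7 68. ]
slide cm [-5.36 13.64  7.72] rot [ 0.661 -0.     0.   ]
slide cm [-5.36  9.96 12.46] rot [ 0.661 -0.     0.   ]
```

```bash
python3 - <<'E'
from h import *
import json
def ext(c,lean):
    a=np.radians(lean); o=[]
    for r in(4.5,17):
        for w in(-3,3):
            o.append(proj('wrist',W(np.array([r*np.sin(a)+w*np.cos(a),54,54+r*np.cos(a)-w*np.sin(a)])/1e3),c)[0])
    return np.round([min(o),max(o)],1)
c1=json.load(open('pics/w1.json'))
print('w1 on meas 306-318',ext(c1,22))
c=arm.camera_model('wrist')
for l in(-22,-14,-8,0,22): print('now meas 294-303',l,ext(c,l))
im=arm.get_image('wrist'); cv2.imwrite('pics/w6.png',cv2.resize(im[150:260,240:400],None,fx=5,fy=5,interpolation=cv2.INTER_CUBIC))
E
```

```text
w1 on meas 306-318 [306.8 317.3]
now meas 294-303 -22 [292.2 301.6]
now meas 294-303 -14 [294.3 302.3]
now meas 294-303 -8 [296.  302.8]
now meas 294-303 0 [297.7 304.2]
now meas 294-303 22 [299.5 310. ]
```

View pics/w6.png

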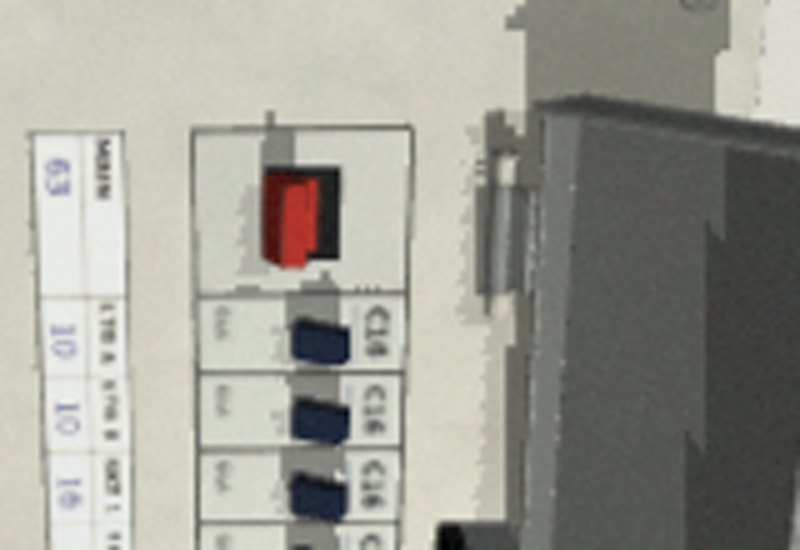

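The crop shows the red lever now at the robot-side end of its slot (crop x 262–320), with the blue breakers still at the other side. That counts as off. Next I'll move above the door edge, tilted with it.

>>> carry_out(
  steps=[
    {"fingers":55,"slide":[-2,3,0],"delta_rot":[0.15,0,0]},
    {"fingers":55,"slide":[-4,7,0],"delta_rot":[0.3,0,0]},
    {"fingers":55,"slide":[-5.4,10.5,0.5],"delta_rot":[0.45,0,0]},
    {"fingers":55,"slide":[-5.4,13.6,2],"delta_rot":[0.58,0,0]},
    {"fingers":55,"slide":[-5.4,13.6,5],"delta_rot":[0.661,0,0]},
    {"fingers":55,"slide":[-5.4,13.6,7.7],"delta_rot":[0.661,0,0]},
    {"fingers":55,"slide":[-5.4,13.6,7.7],"delta_rot":[0.661,0,0]},
    {"fingers":55,"slide":[-5.4,13.6,7.7],"delta_rot":[0.661,0,0]},
    {"fingers":55,"slide":[-5.4,13.6,7.7],"delta_rot":[0.661,0,0]},
  ],
)

```text
t: 9.82
tool_pos: [0.6373, -0.0159, 0.1549]
orientation: [-2.487, 0.001, 1.669]
force: [0.5, 0.4, 0.5]
gripper_width: 0.0467
grip_force: 0.0
```

```bash
python3 - <<'E'
from h import *
s=arm.state();print(s['qpos'].round(2))
go(door(2.234,.112),2.234-np.pi/2,s=s);go(door(2.234,.052),2.234-np.pi/2,s=s)
c=arm.camera_model('wrist'); im=arm.get_image('wrist')
p=[proj('wrist',W(door(2.234,r,n,y)),c).round(0) for r,n,y in((.075,.013,0),(.075,-.004,0),(.075,.013,.08),(.075,-.004,.08),(.0,.013,.08))];print(p)
for a in p: cv2.circle(im,(int(a[0]),int(a[1])),3,(0,0,255),1)
cv2.imwrite('pics/w7.png',im)
E
```

```text
[-0.09  1.23  1.1   2.09 -0.11  1.42]
slide cm [0.09 0.23 0.63] rot [ 0.009  0.001 -0.001]
slide cm [0.1  0.18 6.63] rot [ 0.009  0.001 -0.001]
[array([294., 235.]), array([269., 235.]), array([296., 108.]), array([267., 108.]), array([291., 111.])]
```

View pics/w7.png

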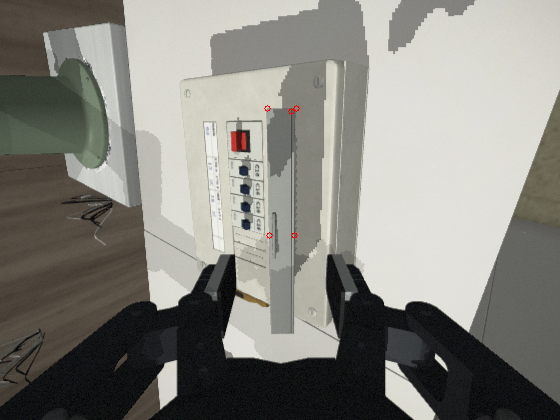

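The edge (centre px about 282) lies midway between the fingers (235/330). Joint 4 is near its limit, so I'll ease the tilt to 0.45 and come down over the edge.

```bash
python3 - <<'E'
from h import *
s=arm.state()
go(door(2.234,.11),.45,s=s);go(door(2.234,.056),.45,s=s)
E
```

```text
slide cm [0.09 0.23 0.84] rot [-0.204  0.001 -0.001]
slide cm [0.1  0.18 6.24] rot [-0.204  0.001 -0.001]
```

>>> carry_out(
  steps=[
    {"fingers":55,"slide":[0,0.2,0.8],"delta_rot":[-0.1,0,0]},
    {"fingers":55,"slide":[0,0.2,0.8],"delta_rot":[-0.2,0,0]},
    {"fingers":55,"slide":[0,0.2,2],"delta_rot":[-0.2,0,0]},
    {"fingers":55,"slide":[0,0.2,3],"delta_rot":[-0.2,0,0]},
    {"fingers":55,"slide":[0,0.2,4],"delta_rot":[-0.2,0,0]},
    {"fingers":55,"slide":[0,0.2,5],"delta_rot":[-0.2,0,0]},
    {"fingers":55,"slide":[0,0.2,6],"delta_rot":[-0.2,0,0]},
    {"fingers":55,"slide":[0,0.2,6.2],"delta_rot":[-0.2,0,0]},
    {"fingers":55,"slide":[0,0.2,6.2],"delta_rot":[-0.2,0,0]},
    {"fingers":55,"slide":[0,0.2,6.2],"delta_rot":[-0.2,0,0]},
  ],
)

```text
t: 11.12
tool_pos: [0.6004, -0.0193, 0.1002]
orientation: [-2.681, 0.0, 1.669]
force: [0.5, 0.6, -0.1]
gripper_width: 0.047
grip_force: 0.0
```

```bash
python3 - <<'E'
from h import *
s=arm.state();print(s['qpos'].round(2),s['force'].round(1))
for q in np.radians([128,120,112,104,96,88,80,72,66,60]):
    print(round(np.degrees(q)),end=' ');go(door(q,.056),min(.45,q-np.pi/2),s=s)
E
```

```text
[-0.11  0.91  0.37  1.49 -0.09  1.39] [ 0.5  0.6 -0.1]
128 slide cm [ 0.07 -0.13 -0.4 ] rot [-0.011  0.     0.   ]
120 slide cm [ 0.07 -0.9  -0.56] rot [-0.011  0.     0.   ]
112 slide cm [ 0.07 -1.68 -0.62] rot [-0.077  0.     0.   ]
104 slide cm [ 0.07 -2.46 -0.57] rot [-0.216  0.     0.   ]
96 slide cm [ 0.07 -3.23 -0.41] rot [-0.356  0.     0.   ]
88 slide cm [ 0.07 -3.97 -0.14] rot [-0.495  0.     0.   ]
80 slide cm [ 0.07 -4.66  0.22] rot [-0.635  0.     0.   ]
72 slide cm [ 0.07 -5.3   0.68] rot [-0.775  0.     0.   ]
66 slide cm [ 0.07 -5.73  1.08] rot [-0.879  0.     0.   ]
60 slide cm [ 0.07 -6.12  1.52] rot [-0.984  0.     0.   ]
```

>>> carry_out(
  steps=[
    {"fingers":45,"slide":[0,-0.5,-0.5],"delta_rot":[-0.01,0,0]},
    {"fingers":40,"slide":[0,-0.9,-0.55],"delta_rot":[-0.01,0,0]},
    {"fingers":35,"slide":[0,-1.3,-0.6],"delta_rot":[-0.04,0,0]},
    {"fingers":35,"slide":[0,-1.7,-0.6],"delta_rot":[-0.08,0,0]},
    {"fingers":32,"slide":[0,-2.1,-0.6],"delta_rot":[-0.15,0,0]},
    {"fingers":30,"slide":[0,-2.45,-0.57],"delta_rot":[-0.22,0,0]},
    {"fingers":30,"slide":[0,-2.85,-0.5],"delta_rot":[-0.29,0,0]},
    {"fingers":30,"slide":[0,-3.2,-0.4],"delta_rot":[-0.36,0,0]},
    {"fingers":30,"slide":[0,-3.6,-0.27],"delta_rot":[-0.43,0,0]},
    {"fingers":30,"slide":[0,-3.95,-0.15],"delta_rot":[-0.5,0,0]},
    {"fingers":30,"slide":[0,-3.95,-0.15],"delta_rot":[-0.5,0,0]},
  ],
)

```text
t: 12.5
tool_pos: [0.564, -0.0227, 0.1197]
orientation: [3.103, 0.0, 1.668]
force: [0.0, -0.2, 1.1]
gripper_width: 0.0253
grip_force: 0.0
```

```bash
python3 - <<'E'
from h import *
s=arm.state();print(s['qpos'].round(2),s['force'].round(1),s['gripper_width'],s['grip_force'])
for q in np.radians([88,80,72,66,60]):
    print(round(np.degrees(q)),end=' ');go(door(q,.056),q-np.pi/2,s=s)
E
```

```text
[-0.18  0.42 -0.36  0.75  0.01  1.3 ] [ 0.  -0.2  1.1] 0.025319457149539218 0.00247421483088317
88 slide cm [0.05 0.16 0.07] rot [ 0.004  0.    -0.   ]
80 slide cm [ 0.05 -0.62  0.06] rot [-0.136  0.    -0.   ]
72 slide cm [ 0.05 -1.4   0.15] rot [-0.276  0.    -0.   ]
66 slide cm [ 0.05 -1.97  0.3 ] rot [-0.38  0.   -0.  ]
60 slide cm [ 0.05 -2.52  0.5 ] rot [-0.485  0.    -0.   ]
```

>>> carry_out(
  steps=[
    {"fingers":30,"slide":[0,-0.25,0.05],"delta_rot":[-0.07,0,0]},
    {"fingers":30,"slide":[0,-0.6,0.05],"delta_rot":[-0.14,0,0]},
    {"fingers":30,"slide":[0,-1.0,0.1],"delta_rot":[-0.21,0,0]},
    {"fingers":30,"slide":[0,-1.4,0.15],"delta_rot":[-0.28,0,0]},
    {"fingers":30,"slide":[0,-1.7,0.22],"delta_rot":[-0.33,0,0]},
    {"fingers":30,"slide":[0,-2.0,0.3],"delta_rot":[-0.38,0,0]},
    {"fingers":30,"slide":[0,-2.3,0.4],"delta_rot":[-0.435,0,0]},
    {"fingers":30,"slide":[0,-2.5,0.5],"delta_rot":[-0.485,0,0]},
    {"fingers":30,"slide":[0,-2.5,0.5],"delta_rot":[-0.485,0,0]},
    {"fingers":30,"slide":[0,-2.5,0.5],"delta_rot":[-0.485,0,0]},
    {"fingers":30,"slide":[0,-2.5,0.5],"delta_rot":[-0.485,0,0]},
  ],
)

```text
t: 13.88
tool_pos: [0.542, -0.0253, 0.1136]
orientation: [2.617, 0.0, 1.669]
force: [0.5, -0.2, -0.7]
gripper_width: 0.0256
grip_force: 0.0
```

>>> carry_out(
  steps=[
    {"fingers":25,"slide":[0,0,0],"delta_rot":[0,0,0]},
    {"fingers":22,"slide":[0,0,0],"delta_rot":[0,0,0]},
    {"fingers":19,"slide":[0,0,0],"delta_rot":[0,0,0]},
    {"fingers":16,"slide":[0,0,0],"delta_rot":[0,0,0]},
    {"fingers":13,"slide":[0,0,0],"delta_rot":[0,0,0]},
    {"fingers":13,"slide":[0,0,0],"delta_rot":[0,0,0]},
    {"fingers":13,"slide":[0,0,0],"delta_rot":[0,0,0]},
    {"fingers":13,"slide":[0,0,0],"delta_rot":[0,0,0]},
  ],
  newtons=20,
)

```text
t: 14.88
tool_pos: [0.541, -0.0251, 0.1132]
orientation: [2.617, 0.0, 1.669]
force: [-0.3, -0.2, 1.2]
gripper_width: 0.0159
grip_force: 19.7
```

```bash
python3 - <<'E'
from h import *
s=arm.state();print(s['t'],s['joint_vel'].round(3),s['force'].round(1),s['gripper_width'],s['grip_force'])
go(door(np.pi/3,.056),-np.pi/6,s=s)
p=R.from_euler('z',-YAW).apply(s['tool_pos']-B)-[.042,0,.063]; r=np.hypot(p[0],p[2])
print(p.round(4),'q from pos',np.degrees(np.arctan2(p[2],-p[0])-np.arcsin(.0045/r)),'tilt',s['orientation'])
E
```

```text
14.875 [ 0.    -0.001 -0.     0.001  0.001  0.001] [-0.3 -0.2  1.2] 0.015911256320583194 19.71172202640446
slide cm [ 0.07 -0.13 -0.14] rot [ 0.001 -0.     0.   ]
[-0.0222 -0.0007  0.0502] q from pos 61.39594209042203 tilt [2.61729749e+00 1.87931313e-05 1.66884872e+00]
```

The grip closed flush at about 16 mm (17 mm door) with 20 N. Tilt gives 60.0° and position about 61.4°, and the arm is steady. Handing in.

```bash
python3 -c "
from cell import arm
print(arm.hand_in())"
```

```text
the job is handed in; nothing more can be done
None
```

The main switch is off against its stop, the four small breakers were not touched, and the door is held steady in the fingers at about 60° (60.0° from the tool tilt, 61.4° from its position); the job is handed in, with no verdict returned.

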